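# Close up the bench filter box and hold its sprung panel shut

## Robot

A 6-joint arm with a two-finger parallel gripper is mounted at the origin on the work surface. World frame = base frame: x ahead of the robot, y to its left, z up, the work surface at z = 0. Lengths are in m, angles in degrees, forces in N, time in s.
With the tool pointing down it reaches from about 0.3 to 0.75 m from the base axis. Payload 8.5 kg.
Tool frame: the origin (TCP) lies midway between the tips of the shut fingers; the grasp point (between the pads) lies 19 mm behind it (env.tcp_to_grasp is the z of the grasp point in the tool frame, in m); z points along the fingers, y is the line along which they close (so a half turn about z gives the same grasp; the last joint's range is limited). The gripper opens to 85 mm and grips with 20 to 120 N. Pads are 22 mm wide; open, the fingers measure 114 mm over their backs; the gripper's body (76 mm by 85 mm) begins 54 mm behind the grasp point. The pads swing forward as they close: fully open they stand 13 mm farther back than shut.
Start: joints at [61.003, 21.807, 74.336, -0, 83.858, -12.336], TCP at [0.158, 0.527, 0.231] pointing down, gripper open.
Joint ranges: [-178.18, 178.18], [-50.72, 133.34], [12.68, 142.11], [-81.47, 261.47], [9.98, 163.14], [-165.26, 165.26]. Speed limits (degrees/s): [136.94, 136.94, 180, 180, 180, 180].

## Interface

Orientations are given as a 3x3 rotation matrix whose columns are the frame's x, y, z axes.
In Python, from rig import env, imaging, job, models gives the robot as it stands. The module is installed in compiled form; this text tells all that it offers.
- The arm moves only by the tool jog_arm, never from a script. Its argument "plan" is text: rows parted by semicolons, each of 7 numbers parted by spaces: the turn, a rotation vector about the tool's x, y, z in degrees, then the shift along the tool's x, y, z in cm, then the closure in counts, from 0 (fully open) to 255 (shut). In form: rx ry rz x y z claw; .... A call has 1 to 10 rows; each row shifts and turns the commanded pose from where the row before left it, along the tool's axes as they then stand; what a row does not reach is not made up. A row lasts 1/12 s, in which the tool goes at most 41.7 mm and 7.16 degrees, less where a joint would pass 70% of its speed; a pose out of reach is approached as far as the arm can. A call with a gripper value outside its range is refused whole. The fingers move at their own pace and stop on an object; "grip_force" is the grip in N (left out, the last holds). Time passes only in rows, so rows that do not move let the fingers close. It gives the time, the measured TCP pose, the force, the opening and the grip force at its end, in the units of the state.
- env.observe(): the state, without advancing time (a new reading comes with each control period).
- imaging.get_image(name): name is "scene" or "top"; returns a dict with "pixels" (420x560x3 uint8, red, green, blue), "depth" (420x560 float32, m along the optical axis (not along the pixel's ray), 0 where there is no reading), "fov_y" (degrees; the focal length in pixels is half the picture's height over the tangent of half this angle, whatever the lens; pixels are square), "cx", "cy" (the principal point, pixels), "world_from_camera" (4x4, takes a point from camera to world coordinates). Camera axes: x right, y down, z forward; pixel columns grow to the right and rows downward; lengths in m; the calibration is good to about 2 mm. A picture is of the moment at which its call begins.
- job.close_job(): hands the job in; it is judged then, once.
Trained networks look in the newest picture that a camera, given by its name, has taken for a name from the list of things; names that differ only in an ending like _2 or _b are one class to them, and where a whole thing is asked for, a point or a joint stands for the part that bears it (a point fixed in the world has none). Each returns a list of dicts, best first, with "confidence" (0 to 1); they miss things now and then, are a little off and sometimes report something else, mostly with a low value. They report only what shows in the picture. A call takes as long as a camera call. They do not tell look-alikes from the thing itself.
- models.outline_of(camera, query): "region" (420x560 bool, what is visible of it) and "bbox" ([centre column, centre row, width, height] in pixels, round what is visible of it).
- models.tip_of(camera, query): "at" ([column, row] in pixels: a listed point, or the origin of a listed thing).
The state is a dict: "time_s": time; "q": joint angles; "qvel": joint speeds; "joint_efforts": joint torques, N m; "position": TCP position; "tool_rot": TCP orientation; "ft_force": force on the tool from outside, world axes, zero at the start; "wrist_torque": the same for the moment, N m; "grip_width": finger opening in m; "gripper_force": force on a finger pad.
Only numpy, scipy, OpenCV 4.12 (cv2) and the standard library are available. Lean on these libraries where they do the work, as an engineer would, in place of code of your own. Each camera call takes 0.05 s, during which the arm holds its last target. There are 200 camera calls.

## Task

I have just changed the filter in the dust filter box on the bench: hang the spanner by its ring on the post inside the box, and turn the turn-button on the rim until it lines up with the slot in the hinged panel. Then swing the panel down over the turn-button and press it flat against the box; the panel is sprung, so finish while still holding it pressed shut, with the turn-button left in line with the slot (I lock it myself), and leave the other things on the bench where they are.

Things in the scene. Friction and masses are not known exactly. Their poses are not given: they have to be found in the camera images.
- filter_box: Grey sheet-steel dust filter box, fixed on the bench, flat top 120 mm up. Origin: on the bench under the middle of its open compartment (240 mm in x, 160 mm in y; white pleated filter inside). x runs along the panel's hinge, y from hinge to turn-button, z up. Outer walls at x = -140, +140 and y = +135 mm; at -y beyond the hinge a flat-topped fan section, level with the rim, ends at y = -285 mm.
- post_foot (a point): Foot of the upright tool post, at x = 0, y = -35 mm of the box; axes of the box. The post is a steel pin 10 mm thick, 33 mm tall, tapered tip. It stands on a flat steel bar (36 mm wide in x, y from -56 to +56 mm of the box); the point is on the bar's top, 75 mm above the bench and 45 mm below the rim. A spanner put on lies flat on the bar, jaw end towards +y, below the rim.
- spanner_mid (a point): Middle of a short steel combination spanner, 110 mm long, 8 mm thick, lying flat on the bench to the left of the box; the point is half-way along and half-way up. Its x axis points along the spanner to the ring end, z up. The straight shank, 15 mm wide, reaches from 32 mm on the jaw side to 28 mm on the ring side of the point. Mass about 0.11 kg.
- spanner_ring (a point): Centre of the ring of the spanner, 42.5 mm from spanner_mid, half-way up its 8 mm thickness. The ring is 30 mm outside and has a 19 mm hole.
- turn_button (a joint): Angle of the quarter-turn turn-button (rad), counter-clockwise positive from above. 0: its long side parallel to x of the box, in line with the panel's slot; 1.57: crosswise. It starts part-way to crosswise, stops only at 1.75 either way, stays where left, turns with 0.06 N m. More than about 0.2 out of line it does not pass the slot and the panel stops on top of it.
- button_head (a point): Centre of the turn-button's head: a steel bar 36 mm long (the point's x), 12 mm wide (its y), 18 mm high, on a thin neck at x = 0, y = 100 mm of the box, on the rim opposite the hinge. The rim's top is 18 mm below the point, the head's underside 9 mm above the rim. The point turns with the head.
- panel (a joint): Opening angle of the hinged access panel (rad): 0 flat shut on the rim, about 1.5 upright. Hinge springs push it open all the way: some 1.3 N m near shut, falling to nothing near 1.5; let go, it rises again.
- hinge_mid (a point): Middle of the panel's hinge line, level with the rim (120 mm above the bench), at y = -100 mm of the box; axes of the box. The panel is a flat aluminium plate 4 mm thick; shut, it lies on the rim, reaching 225 mm from here in y and 270 mm wide in x. At the start it stands about upright, outer face towards -y, free edge about 345 mm above the bench.
- slot (a point): Centre of the slot in the panel, on the panel's outer face, 200 mm from the hinge line and half-way along it. The slot is 44 mm long (parallel to the hinge) and 19 mm wide. With the panel shut the turn-button's head stands 23 mm above the plate here. The point's axes move with the panel: z is the normal of the outer face.
- glue_bottle: Bystander: white glue bottle with a blue cap, 60 mm thick, 170 mm tall; origin at the centre of its underside.
- sanding_block: Bystander: cork sanding block 110 x 60 x 32 mm; origin at the centre of its underside.
- finial: Bystander: turned wooden finial, 60 mm thick, 98 mm tall; origin at the centre of its underside.
Not all that is in view belongs to the job. What is meant by the part that bears spanner_mid is not pink or purple, and is the larger of those in its own colour.

How it is judged:
By the outcome, as a careful person would: the job done as asked, in the order asked, and still so for the second after the job is handed in, while the arm keeps its last pose, push and grip.
It also fails if it takes over 72 s, if anything falls off the work surface, if the arm or the gripper's body presses on something with over 40 N, if the wrist force passes 120 N, or if a joint passes its speed limit or range.

## Working session

There is one attempt and no reset: what is moved stays moved. The work goes in short steps, Python scripts to look and compute and a tool call to move; the robot and the scene stay as the last step left them, time stands still between calls to the robot, and variables do not carry over. Pictures are saved under pics/ and viewed, at most 10 in all, crops included, and the job is handed in when it is done.

Besides the shell and the picture viewer there is one more tool, called after "Call:" as name(argument=value, ...) on one line, values as JSON. jog_arm: Moves the arm, as the interface text tells. Its arguments: {"type":"object","properties":{"plan":{"type":"string"},"grip_force":{"type":"number"}},"required":["plan"]}

```bash
mkdir -p pics
cat > h.py <<'E'
import numpy as np, cv2
from rig import env, imaging, job, models
def cam(n):
    im=imaging.get_image(n); im['f']=210/np.tan(np.radians(im['fov_y']/2)); return im
def px2w(im,u,v,d=None,z=None):
    T=im['world_from_camera']; r=np.array([(u-im['cx'])/im['f'],(v-im['cy'])/im['f'],1.])
    if z is not None: 
        rw=T[:3,:3]@r; return T[:3,3]+rw*(z-T[2,3])/rw[2]
    if d is None: d=im['depth'][int(round(v)),int(round(u))]
    return T[:3,:3]@(r*d)+T[:3,3]
def w2px(im,p):
    T=im['world_from_camera']; c=T[:3,:3].T@(np.array(p)-T[:3,3]); return c[:2]/c[2]*im['f']+[im['cx'],im['cy']]
E
python3 - <<'E'
from h import *
np.set_printoptions(precision=4,suppress=True)
ims={}
for n in ['scene','top']:
    im=cam(n); ims[n]=im; cv2.imwrite(f'pics/{n}0.png',im['pixels'][...,::-1]); print(n,im['world_from_camera'],im['f'],im['cx'],im['cy'])
    for q in ['spanner_mid','spanner_ring','post_foot','button_head','hinge_mid','slot','filter_box','glue_bottle','sanding_block','finial']:
        for r in models.tip_of(n,q)[:4]:
            print(n,q,round(r['confidence'],2),np.round(r['at'],1),px2w(im,*r['at']))
s=env.observe();print(s, env.tcp_to_grasp)
E
```

```text
scene [[ 0.207   0.8175 -0.5374  1.1163]
 [ 0.9783 -0.1674  0.1221  0.0193]
 [ 0.0099 -0.551  -0.8344  1.0173]
 [ 0.      0.      0.      1.    ]] 457.1463867427675 282.4347038191651 206.35124499404796
scene spanner_mid 0.68 [340.5 203.3] [0.4876 0.3205 0.0078]
scene spanner_mid 0.63 [377.3 194. ] [0.477  0.4272 0.0055]
scene spanner_mid 0.51 [310.1 227.7] [0.5413 0.2242 0.0019]
scene spanner_mid 0.46 [323.1 161. ] [0.3389 0.3117 0.0084]
scene spanner_ring 0.74 [336.2 192.8] [ 0.4466  0.321  -0.0009]
scene spanner_ring 0.7 [310.5 168.4] [ 0.3493  0.273  -0.0028]
scene spanner_ring 0.53 [387.6 183.5] [0.4475 0.4673 0.0033]
scene spanner_ring 0.47 [297.5 222.2] [0.5204 0.1955 0.005 ]
scene post_foot 0.94 [183.7 251.4] [ 0.5849 -0.0927  0.0733]
scene button_head 0.69 [234.1 229.6] [0.5928 0.0295 0.1442]
scene hinge_mid 0.82 [145. 245.] [ 0.613  -0.1573  0.1787]
scene hinge_mid 0.62 [396.8 273.6] [0.729  0.3821 0.0494]
scene slot 0.87 [135.  191.1] [ 0.3315 -0.2142 -0.001 ]
scene filter_box 0.71 [196.3 265.4] [ 0.6133 -0.0703  0.0477]
scene glue_bottle 0.33 [335.6 191.3] [ 0.4395  0.3217
[... 1321 characters left out ...]
 0.1102]
top sanding_block 0.97 [157.7 299.5] [0.3302 0.4605 0.0342]
top finial 0.68 [232.3 141.8] [0.71   0.2682 0.0813]
{'time_s': 1.1, 'q': array([ 61.0025,  21.8054,  74.3337,   0.0003,  83.857 , -12.3372]), 'qvel': array([-0.0296,  0.1187, -0.0159,  0.0173,  0.0376,  0.0197]), 'joint_efforts': array([ -0.0025, -44.8337, -23.1447,  -0.0003,   0.0008,   0.    ]), 'position': array([0.1577, 0.5269, 0.2313]), 'tool_rot': array([[-0.958 ,  0.2867,  0.    ],
       [ 0.2867,  0.958 ,  0.0001],
       [-0.    ,  0.0001, -1.    ]]), 'ft_force': array([-0.0035,  0.9907, -0.0174]), 'wrist_torque': array([-0.0084,  0.0085, -0.0389]), 'gripper_force': 0.0, 'grip_width': 0.08537644300992277} -0.0187
```

Run:
```python
import cv2
a=cv2.imread('pics/top0.png');b=cv2.imread('pics/scene0.png')
cv2.imwrite('pics/c1.png',cv2.resize(a[190:315,140:290],None,fx=4.8,fy=4.8,interpolation=cv2.INTER_CUBIC))
```

```text
(no output)
```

View pics/top0.png

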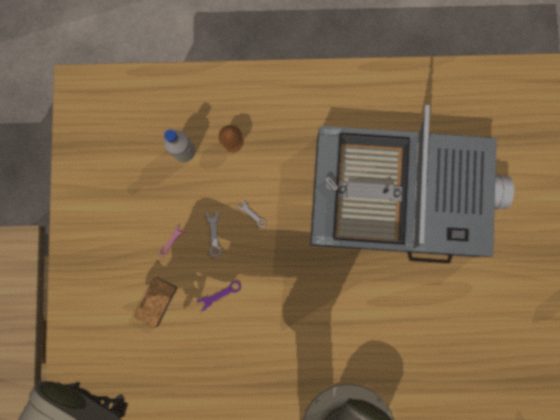

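View pics/scene0.png

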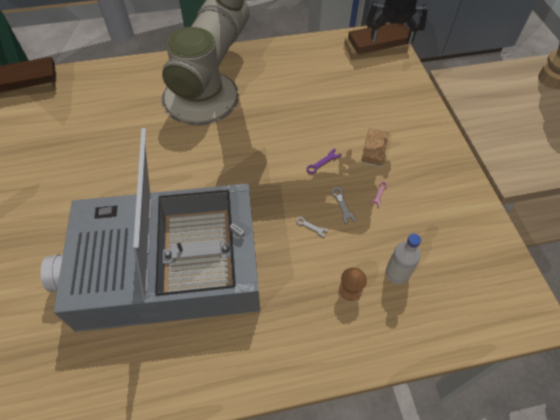

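View pics/c1.png

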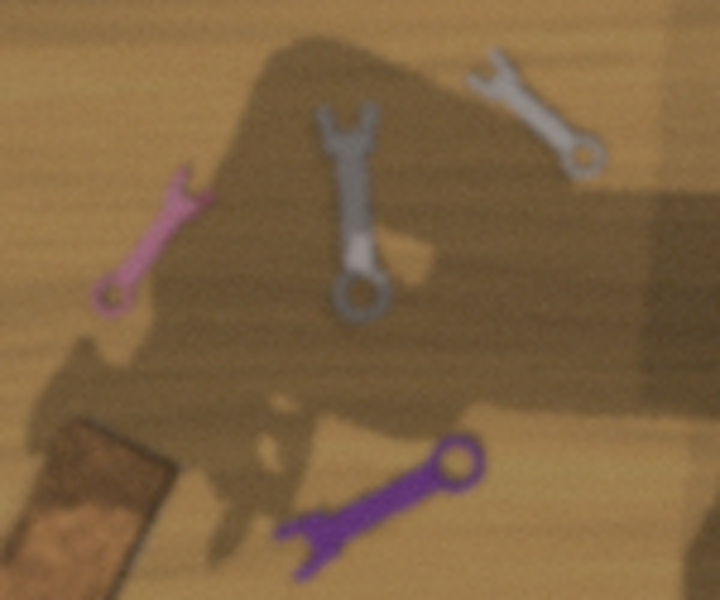

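The candidates in the top view are a pink spanner (172,241), a purple one (220,294), a larger steel one (214,235) and a smaller steel one (252,213). The crop confirms that the steel one at (214,235) fits: it isn't pink or purple, and it's the larger of the two steel ones. Next I'll measure the spanner, box and button.

```bash
cat >> h.py <<'E'
def cloud(im):
    v,u=np.mgrid[:420,:560]; d=im['depth']; T=im['world_from_camera']
    P=np.stack([(u-im['cx'])/im['f']*d,(v-im['cy'])/im['f']*d,d],-1)@T[:3,:3].T+T[:3,3]
    P[d==0]=np.nan; return P
E
python3 - <<'E'
from h import *
np.set_printoptions(precision=4,suppress=True)
for n in ['top','scene']:
    im=cam(n); P=cloud(im)
    m=(abs(P[...,2]-.12)<.006)&(abs(P[...,0]-.58)<.3)&(abs(P[...,1]+.1)<.35)
    m=cv2.morphologyEx(m.astype(np.uint8),cv2.MORPH_OPEN,np.ones((3,3)))>0
    k,l,st,_=cv2.connectedComponentsWithStats(m.astype(np.uint8))
    print(n,'rim z',np.median(P[m][:,2]),[s for s in st[1:] if s[4]>50])
    p=P[m]; (c,s,a)=cv2.minAreaRect((p[:,:2]*1000).astype(np.float32)); print('rect',c,s,a)
    print('pcts',np.percentile(p[:,:2],[.3,99.7],axis=0))
    # wall front edge (y=+135) line: max y per x bin ; x edges
    for lo in np.arange(.44,.72,.04):
        q=p[(p[:,0]>lo)&(p[:,0]<lo+.04)]; print(round(lo+.02,2),np.round(np.percentile(q[:,1],[1,99]),4),end=' ')
    print()
    for lo in np.arange(-.34,.09,.04):
        q=p[(p[:,1]>lo)&(p[:,1]<lo+.04)]; 
        if len(q)>20: print(round(lo+.02,2),np.round(np.percentile(q[:,0],[1,99]),4),end=' ')
    print()
    # button
    b=P[(P[...,2]>.133)&(P[...,2]<.155)&(abs(P[...,0]-.593)<.04)&(abs(P[...,1]-.03)<.04)]
    if len(b)>5: print('button',len(b),b.mean(0),cv2.minAreaRect((b[:,:2]*1000).astype(np.float32)))
    for r in models.outline_of(n,'button_head')[:2]:
        q=np.argwhere(r['region'])[:,::-1]; w=np.array([px2w(im,u,v,z=.147) for u,v in q])
        print('btn outline',r['confidence'],len(q),w.mean(0),cv2.minAreaRect((w[:,:2]*1000).astype(np.float32)))
        ev=np.linalg.eigh(np.cov(w[:,:2].T))[1][:,1];print('axis deg',np.degrees(np.arctan2(ev[1],ev[0])))
    for r in models.outline_of(n,'spanner_mid')[:5]:
        q=np.argwhere(r['region'])[:,::-1]; w=np.array([px2w(im,u,v,z=.006) for u,v in q])
        ev=np.linalg.eigh(np.cov(w[:,:2].T))[1][:,1]; t=(w[:,:2]-w[:,:2].mean(0))@ev
        print('span',round(r['confidence'],2),r['bbox'],w[:,:2].mean(0),'mid',w[:,:2].mean(0)+ev*(t.max()+t.min())/2,'len',np.ptp(t),'deg',np.degrees(np.arctan2(ev[1],ev[0])))
    # panel
    s=P[(P[...,2]>.16)&(P[...,2]<.36)&(abs(P[...,0]-.58)<.15)&(abs(P[...,1]+.17)<.08)]
    A=np.c_[s[:,0],s[:,2],np.ones(len(s))]; c=np.linalg.lstsq(A,s[:,1],rcond=None)[0]; print('panel y=ax+bz+c',c,len(s),s.min(0),s.max(0))
E
```

```text
top rim z 0.11979202025873703 [array([ 312,  126,  106,  125, 4926], dtype=int32), array([ 417,  134,   79,  123, 7875], dtype=int32)]
rect (577.1451416015625, -138.04336547851562) (420.7948913574219, 280.80938720703125) 84.81008911132812
pcts [[ 0.4243 -0.3521]
 [ 0.7288  0.0782]]
0.46 [-0.3339  0.0771] 0.5 [-0.338   0.0782] 0.54 [-0.3416  0.0746] 0.58 [-0.3451  0.0712] 0.62 [-0.3487  0.0669] 0.66 [-0.3527  0.0629] 0.7 [-0.351   0.0593] 
-0.32 [0.4236 0.6964] -0.28 [0.425  0.7004] -0.24 [0.4299 0.705 ] -0.2 [0.4332 0.7048] -0.16 [0.436  0.7134] -0.12 [0.439  0.7186] -0.08 [0.442  0.7227] -0.04 [0.4453 0.7265] -0.0 [0.4486 0.7292] 0.04 [0.4544 0.731 ] 0.08 [0.4571 0.6979] 
button 93 [0.5918 0.0371 0.1457] ((592.4561767578125, 36.33867645263672), (35.70343780517578, 12.939759254455566), 39.062007904052734)
btn outline 0.47 723 [0.6892 0.3863 0.147 ] ((690.1952514648438, 388.0731201171875), (85.70869445800781, 55.67332077026367), 43.792877197265625)
axis deg -138.8328600844672
span 0.88 [218.7, 296.4, 38.3, 27.1] [0.3306 0.3243] mid [0.337  0.3133] len 0.10843709594761292 deg 119.71381
[... 1288 characters left out ...]
8422851562, 32.18268585205078), (38.90309143066406, 24.296110153198242), 31.087697982788086)
axis deg -157.54934687554515
span 0.74 [343.6, 208.0, 27.7, 38.2] [0.494  0.3249] mid [0.4902 0.3247] len 0.11566212310534707 deg -176.18261192834365
span 0.56 [312.3, 226.2, 31.8, 17.3] [0.5401 0.2268] mid [0.5398 0.2264] len 0.08013614143809988 deg 47.48614190888089
span 0.52 [324.4, 160.1, 34.6, 22.9] [0.3371 0.3129] mid [0.3379 0.3113] len 0.11626569568191035 deg 117.43542676129948
span 0.43 [380.8, 194.2, 11.1, 24.2] [0.4752 0.4338] mid [0.4742 0.4346] len 0.08331003612932644 deg 144.49987020393104
panel y=ax+bz+c [-0.0925  0.1712 -0.1316] 1502 [ 0.4424 -0.1713  0.1603] [ 0.7131 -0.1109  0.3467]
```

Call:
jog_arm(plan="0 0 7.1 0 0 0 0;0 0 7.1 0 0 0 0;0 0 7.1 0 0 0 0;0 0 7.1 0 0 0 0;0 0 7.1 0 0 0 0;0 0 7.1 0 0 0 0;0 0 7.1 0 0 0 0;0 0 7.1 0 0 0 0;0 0 7.1 0 0 0 0;0 0 7.1 0 0 0 0")

```text
time_s: 2.23
position: [0.1577, 0.5269, 0.2313]
tool_rot: [[-0.035, 0.999, -0.0], [0.999, 0.035, -0.0], [-0.0, -0.0, -1.0]]
ft_force: [-0.0, -0.1, -0.5]
grip_width: 0.086
gripper_force: 0.0
```

Call:
jog_arm(plan="0 0 7.1 0 0 0 0;0 0 7.1 0 0 0 0;0 0 7.1 0 0 0 0;0 0 7.1 0 0 0 0;0 0 7.1 0 0 0 0;0 0 7.1 0 0 0 0;0 0 7.1 0 0 0 0;0 0 7.1 0 0 0 0;0 0 7.1 0 0 0 0;0 0 7.1 0 0 0 0")

```text
time_s: 3.07
position: [0.1577, 0.5269, 0.2313]
tool_rot: [[0.934, 0.358, -0.0], [0.358, -0.934, 0.0], [-0.0, -0.0, -1.0]]
ft_force: [-0.8, 0.2, 0.5]
grip_width: 0.0858
gripper_force: 0.0
```

Call:
jog_arm(plan="0 0 7.1 0 0 0 0;0 0 7.1 0 0 0 0;0 0 3.2 0 0 0 0;0 0 0 3.33 2.23 0 0;0 0 0 3.33 2.23 0 0;0 0 0 3.33 2.23 0 0;0 0 0 3.33 2.23 0 0;0 0 0 3.33 2.23 0 0;0 0 0 3.33 2.23 0 0;0 0 0 3.33 2.23 0 0")

```text
time_s: 3.9
position: [0.4025, 0.3859, 0.2315]
tool_rot: [[0.998, 0.069, 0.0], [0.069, -0.998, 0.0], [0.0, -0.0, -1.0]]
ft_force: [-0.1, 0.9, -0.7]
grip_width: 0.0853
gripper_force: 0.0
```

Call:
jog_arm(plan="0 0 0 3.33 2.23 0 0;0 0 0 3.33 2.23 0 0;0 0 0 3.33 2.23 0 0;0 0 0 0 0 3.5 0;0 0 0 0 0 3.5 0;0 0 0 0 0 3.5 0;0 0 0 0 0 0 0")

```text
time_s: 4.48
position: [0.5025, 0.3258, 0.1199]
tool_rot: [[0.998, 0.068, -0.011], [0.068, -0.998, -0.004], [-0.012, 0.004, -1.0]]
ft_force: [-0.9, -0.2, -1.1]
grip_width: 0.0851
gripper_force: 0.0
```

Call:
jog_arm(plan="0 0 0 0 0 0 60;0 0 0 0 0 0 60;0 0 0 0 0 0 60")

```text
time_s: 4.73
position: [0.5062, 0.3279, 0.129]
tool_rot: [[0.998, 0.069, 0.004], [0.069, -0.998, 0.002], [0.004, -0.001, -1.0]]
ft_force: [-0.5, -0.0, 0.1]
grip_width: 0.0655
gripper_force: 0.0
```

Run:
```python
from h import *
np.set_printoptions(precision=4,suppress=True)
for n in ['scene','top']:
    im=cam(n); cv2.imwrite(f'pics/{n}1.png',im['pixels'][...,::-1])
    for q in ['spanner_mid','spanner_ring']:
        for r in models.tip_of(n,q)[:4]: print(n,q,round(r['confidence'],2),px2w(im,*r['at'],z=.004))
    for r in models.outline_of(n,'spanner_mid')[:5]:
        q=np.argwhere(r['region'])[:,::-1]; w=np.array([px2w(im,u,v,z=.006) for u,v in q])
        ev=np.linalg.eigh(np.cov(w[:,:2].T))[1][:,1]; t=(w[:,:2]-w[:,:2].mean(0))@ev
        print('span',round(r['confidence'],2),'mid',w[:,:2].mean(0)+ev*(t.max()+t.min())/2,'len',np.ptp(t),'deg',np.degrees(np.arctan2(ev[1],ev[0])))
s=env.observe();print(s['position'],s['tool_rot'],s['q'],s['grip_width'])
a=cv2.imread('pics/scene1.png')[110:260,250:450];cv2.imwrite('pics/c2.png',cv2.resize(a,None,fx=4,fy=4,interpolation=cv2.INTER_CUBIC))
```

```text
scene spanner_mid 0.7 [0.4869 0.3294 0.004 ]
scene spanner_mid 0.62 [0.4785 0.4401 0.004 ]
scene spanner_mid 0.61 [0.7332 0.2773 0.004 ]
scene spanner_mid 0.59 [0.3329 0.3054 0.004 ]
scene spanner_ring 0.66 [0.5224 0.2039 0.004 ]
scene spanner_ring 0.58 [0.3395 0.2794 0.004 ]
scene spanner_ring 0.58 [0.4452 0.4587 0.004 ]
scene spanner_ring 0.51 [0.4513 0.3186 0.004 ]
span 0.68 mid [0.4907 0.3245] len 0.11934374329784356 deg -176.52919348028527
span 0.64 mid [0.5399 0.2271] len 0.08301945662024907 deg 46.25979471965411
span 0.64 mid [0.4714 0.437 ] len 0.07821259367552752 deg 143.89077680882895
span 0.52 mid [0.3319 0.3163] len 0.08901793272768573 deg 122.69174360545166
top spanner_mid 0.58 [0.4916 0.3168 0.004 ]
top spanner_mid 0.57 [0.5443 0.2315 0.004 ]
top spanner_mid 0.43 [0.7285 0.2741 0.004 ]
top spanner_ring 0.53 [0.4474 0.3273 0.004 ]
top spanner_ring 0.44 [0.5239 0.2032 0.004 ]
span 0.51 mid [0.5436 0.2344] len 0.0595333873866572 deg 47.4730512361391
[0.5053 0.3273 0.1266] [[ 0.9976  0.0687  0.0004]
 [ 0.0687 -0.9976  0.0001]
 [ 0.0004 -0.0001 -1.    ]] [ 21.6818  32.0544  74.9685  -0.0011  72.9525 107.7427] 0.06552500233633758
```

View pics/c2.png

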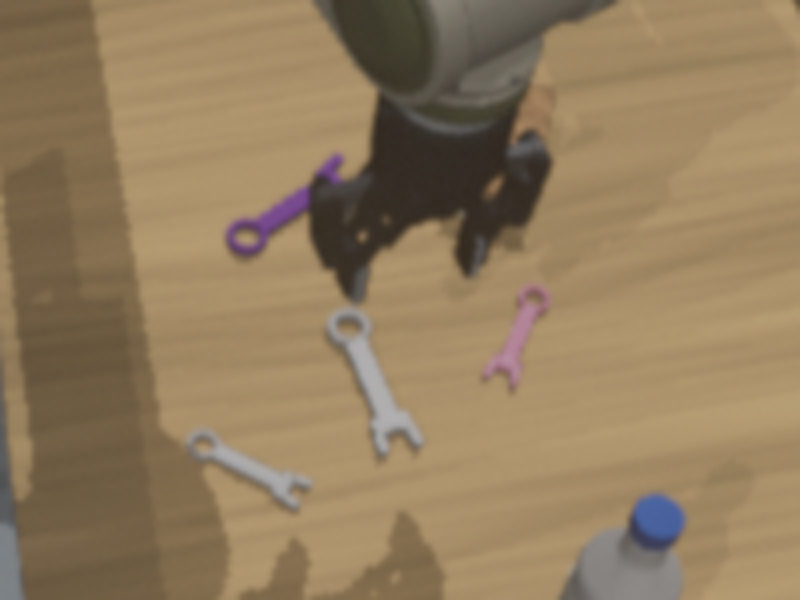

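The crop shows the large steel spanner lying clear at crop (370,385), between and below the fingers. I'll go down and grip its shank.

Call:
jog_arm(plan="0 0 0 0 0 3 60;0 0 0 0 0 3 60;0 0 0 0 0 3 60;0 0 0 0 0 2 60;0 0 0 0 0 1.3 60;0 0 0 0 0 0 60;0 0 0 0 0 0 60;0 0 0 0 0 0 60")

```text
time_s: 5.8
position: [0.5058, 0.3275, 0.0044]
tool_rot: [[0.998, 0.069, 0.002], [0.069, -0.998, 0.001], [0.002, -0.001, -1.0]]
ft_force: [0.2, 0.2, -0.0]
grip_width: 0.0651
gripper_force: 0.0
```

Call:
jog_arm(plan="0 0 0 0 0 0 140;0 0 0 0 0 0 190;0 0 0 0 0 0 230;0 0 0 0 0 0 255;0 0 0 0 0 0 255;0 0 0 0 0 0 255;0 0 0 0 0 0 255;0 0 0 0 0 0 255", grip_force=70)

```text
time_s: 6.47
position: [0.5054, 0.3274, 0.0041]
tool_rot: [[0.998, 0.069, 0.001], [0.069, -0.998, 0.0], [0.001, -0.0, -1.0]]
ft_force: [-0.7, -0.8, 5.2]
grip_width: 0.0119
gripper_force: 68.4
```

Call:
jog_arm(plan="0 0 0 0 0 -1 255;0 0 0 0 0 -3 255;0 0 0 0 0 -4 255;0 0 0 0 0 -4 255;0 0 0 0 0 -4 255;0 0 0 0 0 -4 255;0 0 -3 0 0 0 255;0 0 -6.5 0 0 0 255;0 0 -6.5 0 0 0 255;0 0 -6.5 0 0 0 255")

```text
time_s: 7.3
position: [0.5049, 0.3272, 0.204]
tool_rot: [[0.893, 0.45, 0.0], [0.45, -0.893, 0.0], [0.0, 0.0, -1.0]]
ft_force: [-0.3, 0.2, -0.9]
grip_width: 0.0119
gripper_force: 68.6
```

Call:
jog_arm(plan="0 0 -6.5 0 0 0 255;0 0 -6.5 0 0 0 255;0 0 -6.5 0 0 0 255;0 0 -6.5 0 0 0 255;0 0 -6.5 0 0 0 255;0 0 -6.5 0 0 0 255;0 0 -6.5 0 0 0 255;0 0 -6.5 0 0 0 255;0 0 -6.5 0 0 0 255;0 0 0 0 0 0 255")

```text
time_s: 8.13
position: [0.505, 0.3272, 0.2037]
tool_rot: [[0.084, 0.996, -0.0], [0.996, -0.084, -0.0], [-0.0, -0.0, -1.0]]
ft_force: [0.4, -0.5, -0.2]
grip_width: 0.0116
gripper_force: 68.6
```

Call:
jog_arm(plan="0 0 0 0 0 0 255;0 0 0 0 0 0 255;0 0 0 0 0 0 255")

```text
time_s: 8.38
position: [0.5052, 0.3273, 0.2034]
tool_rot: [[0.09, 0.996, -0.0], [0.996, -0.09, -0.0], [-0.0, -0.0, -1.0]]
ft_force: [-0.9, -0.2, -0.3]
grip_width: 0.0118
gripper_force: 68.6
```

Run:
```python
from h import *
np.set_printoptions(precision=4,suppress=True)
yb=np.array([.0898,.996]);xb=np.array([.996,-.0898]);tc=env.observe()['position']
ims=[]
for n in ['scene','top']:
    im=cam(n); P=cloud(im); d=P[...,:2]-tc[:2]; a=d@yb; b=d@xb
    m=(abs(P[...,2]-.21)<.02)&(abs(b)<.03)&(a>-.09)&(a<-.012)
    m2=(abs(P[...,2]-.21)<.02)&(abs(b)<.03)&(a<.08)&(a>.012)
    for k in (m,m2): print(n,k.sum(),'a',np.percentile(a[k],[1,50,99]) if k.any() else '','b',b[k].mean(),np.percentile(b[k],[1,99]) if k.any() else '','z',np.median(P[...,2][k]))
    r=(a<-.045)&m; print('ring',P[r].mean(0),b[r].mean())
    for q in models.tip_of(n,'spanner_ring')[:5]:
        w=px2w(im,*q['at'],z=.207); e=(w-tc)[:2]; print('tip',round(q['confidence'],2),e@yb,e@xb)
    c=w2px(im,tc).astype(int); print(c); x0,y0=c-[50,40]; ims.append(cv2.resize(im['pixels'][y0:y0+75,x0:x0+100,::-1],None,fx=4,fy=4,interpolation=cv2.INTER_CUBIC))
cv2.imwrite('pics/c3.png',np.hstack(ims))
```

```text
scene 193 a [-0.0728 -0.0444 -0.0125] b 0.0022433653250458134 [-0.0123  0.0152] z 0.20552606299166065
scene 61 a [0.0142 0.0262 0.0405] b 0.010992162583090008 [0.0018 0.0175] z 0.204963590021787
ring [0.5019 0.2679 0.2047] 0.002111995781377192
tip 0.6 -0.06625158566018634 -0.000984373242314934
tip 0.49 -0.14789023631595402 0.14687110810620627
tip 0.49 0.04793520378422666 0.07094916697253223
tip 0.46 -0.1021037739461485 -0.00088560300213796
tip 0.37 0.0490042161435273 -0.019414064282767356
[355 161]
top 88 a [-0.0721 -0.0596 -0.0432] b 0.001183160556585382 [-0.0125  0.0141] z 0.2067988114483118
top 0 a  b nan  z nan
ring [0.5008 0.268  0.2065] 0.001001795798052987
tip 0.48 -0.08618391439162869 -0.1366938935752737
tip 0.43 -0.13170696274298155 0.006180308942288116
tip 0.41 -0.05685800935208357 0.0023337115753880107
tip 0.4 0.0722503233511314 -0.06785365232487714
[200 221]<stdin>:9: RuntimeWarning: Mean of empty slice.
  ret = ret.dtype.type(ret / rcount)
  return _methods._mean(a, axis=axis, dtype=dtype,
```

View pics/c3.png

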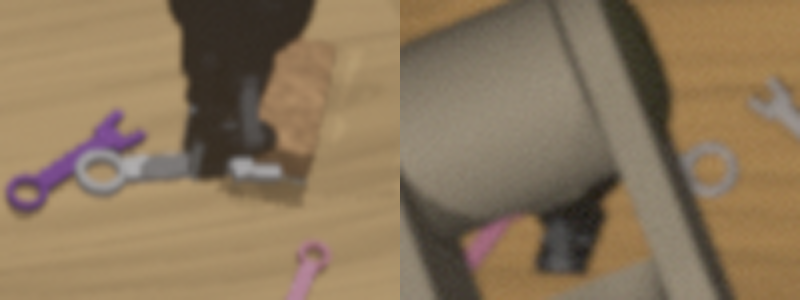

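Run:
```python
from h import *
np.set_printoptions(precision=4,suppress=True)
yb=np.array([.0898,.996]);xb=np.array([.996,-.0898]);o=np.array([.5834,-.0638])
for n in ['scene','top']:
    im=cam(n); P=cloud(im); d=P[...,:2]-o; a=d@yb; b=d@xb
    for lo,hi in((.088,.098),(.098,.112)):
        m=(P[...,2]>lo)&(P[...,2]<hi)&(abs(b)<.03)&(abs(a+.035)<.03)
        print(n,lo,m.sum(),'box y',np.percentile(a[m],[2,50,98]),'x',np.percentile(b[m],[2,50,98]) if m.any() else 0)
    m=(abs(P[...,2]-.075)<.005)&(abs(b)<.03)&(abs(a)<.07); print('bar x',np.percentile(b[m],[1,50,99]),'y',np.percentile(a[m],[1,99]),m.sum())
```

```text
scene 0.088 10 box y [-0.0391 -0.0345 -0.0311] x [0.0019 0.0035 0.0062]
scene 0.098 16 box y [-0.0387 -0.0351 -0.0308] x [-0.0012  0.003   0.0044]
bar x [-0.0181  0.0018  0.0188] y [-0.0555  0.0554] 671
top 0.088 2 box y [-0.0318 -0.0311 -0.0304] x [-0.0034 -0.0029 -0.0023]
top 0.098 18 box y [-0.0385 -0.0332 -0.0292] x [-0.0051 -0.0004  0.0046]
bar x [-0.0178 -0.0006  0.0181] y [-0.0539  0.057 ] 638
```

Call:
jog_arm(plan="0 0 0 -3.6 1.12 0 255;0 0 0 -3.6 1.12 0 255;0 0 0 -3.6 1.12 0 255;0 0 0 -3.6 1.12 0 255;0 0 0 -3.6 1.12 0 255;0 0 0 -3.6 1.11 0 255;0 0 0 -3.6 1.11 0 255;0 0 0 -3.6 1.11 0 255;0 0 0 -3.6 1.11 0 255;0 0 0 -3.55 1.11 0 255")

```text
time_s: 9.52
position: [0.5846, -0.0426, 0.2035]
tool_rot: [[0.089, 0.996, 0.0], [0.996, -0.089, -0.0], [-0.0, 0.0, -1.0]]
ft_force: [1.0, 0.4, -1.2]
grip_width: 0.0118
gripper_force: 68.6
```

Call:
jog_arm(plan="0 0 0 0 0 2 255;0 0 0 0 0 2 255;0 0 0 0 0 1.5 255;0 0 0 0 0 0 255;0 0 0 0 0 0 255;0 0 0 0 0 0 255")

```text
time_s: 10.02
position: [0.5851, -0.0406, 0.1495]
tool_rot: [[0.088, 0.996, 0.002], [0.996, -0.088, -0.001], [-0.0, 0.002, -1.0]]
ft_force: [0.3, -0.1, -1.4]
grip_width: 0.0117
gripper_force: 68.6
```

Run:
```python
from h import *
np.set_printoptions(precision=4,suppress=True)
yb=np.array([.0898,.996]);xb=np.array([.996,-.0898]);o=np.array([.5834,-.0638])
print(env.observe()['position'],env.observe()['q'])
for n in ['scene','top']:
    im=cam(n); P=cloud(im); d=P[...,:2]-o; a=d@yb; b=d@xb
    m=(P[...,2]>.14)&(P[...,2]<.17)&(abs(b)<.025)&(a<-.02)&(a>-.065)
    print(n,m.sum(),'y',np.percentile(a[m],[0,2,50,98]),'x',np.percentile(b[m],[0,2,98,100]),np.median(P[...,2][m]))
    c=w2px(im,[.583,-.1,.12]).astype(int); x0,y0=c-[50,38]
    cv2.imwrite(f'pics/r_{n}.png',im['pixels'][y0:y0+75,x0:x0+100,::-1])
cv2.imwrite('pics/c4.png',cv2.resize(np.hstack([cv2.imread('pics/r_scene.png'),cv2.imread('pics/r_top.png')]),None,fx=4,fy=4,interpolation=cv2.INTER_CUBIC))
```

```text
[ 0.5851 -0.0406  0.1495] [-15.5285  29.2871  75.9453  -0.0009  74.661  -10.4761]
scene 112 y [-0.0497 -0.0491 -0.0347 -0.021 ] x [-0.0136 -0.0128  0.0148  0.0154] 0.15168078779784905
top 24 y [-0.0436 -0.0426 -0.0328 -0.0246] x [-0.0145 -0.0142 -0.0074 -0.0072] 0.15164614651090869
```

View pics/c4.png

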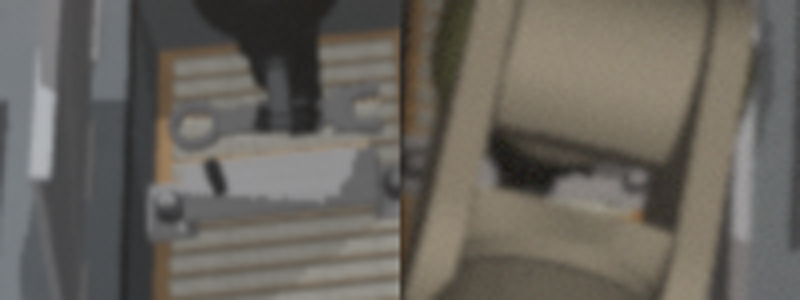

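The view shows the ring held level, in line with the post and just above it. Lowering.

Call:
jog_arm(plan="0 0 0 0 0 1.2 255;0 0 0 0 0 1.2 255;0 0 0 0 0 1.2 255;0 0 0 0 0 0.6 255;0 0 0 0 0 0 255;0 0 0 0 0 0 255")

```text
time_s: 10.62
position: [0.5849, -0.0407, 0.107]
tool_rot: [[0.088, 0.996, 0.001], [0.996, -0.088, -0.0], [-0.0, 0.001, -1.0]]
ft_force: [0.3, 0.6, -1.4]
grip_width: 0.0124
gripper_force: 68.6
```

Call:
jog_arm(plan="0 0 0 0 0 0.5 255;0 0 0 0 0 0.5 255;0 0 0 0 0 0.5 255;0 0 0 0 0 0.5 255;0 0 0 0 0 0.4 255;0 0 0 0 0 0.2 255;0 0 0 0 0 0.1 255;0 0 0 0 0 0 255;0 0 0 0 0 0 255")

```text
time_s: 11.37
position: [0.5847, -0.0407, 0.0795]
tool_rot: [[0.088, 0.996, 0.0], [0.996, -0.088, -0.0], [-0.0, 0.0, -1.0]]
ft_force: [-0.8, 1.0, -0.9]
grip_width: 0.0115
gripper_force: 68.6
```

Call:
jog_arm(plan="0 0 0 0 0 0.05 255;0 0 0 0 0 0 200;0 0 0 0 0 0 150;0 0 0 0 0 0 130;0 0 0 0 0 0 130;0 0 0 0 0 0 130;0 0 0 0 0 -1 130;0 0 0 0 0 -2 130;0 0 0 0 0 -3.5 130;0 0 0 0 0 -4 130")

```text
time_s: 12.2
position: [0.5837, -0.0404, 0.1844]
tool_rot: [[0.088, 0.996, -0.003], [0.996, -0.088, 0.001], [0.001, -0.003, -1.0]]
ft_force: [-0.3, 0.5, -0.4]
grip_width: 0.0421
gripper_force: 0.0
```

Call:
jog_arm(plan="0 0 0 0 0 -3 130;0 0 0 2 0 0 130;0 0 0 4 0 0 130;0 0 0 4 0 0 130;0 0 0 4 0 0 130;0 0 0 4 0 0 130;0 0 0 4 0 0 130;0 0 0 0 0 0 130;0 0 0 0 0 0 130")

```text
time_s: 12.95
position: [0.6036, 0.1804, 0.2143]
tool_rot: [[0.085, 0.996, 0.0], [0.996, -0.085, -0.0], [-0.0, 0.0, -1.0]]
ft_force: [-0.0, -0.6, 0.7]
grip_width: 0.042
gripper_force: 0.0
```

Run:
```python
from h import *
np.set_printoptions(precision=4,suppress=True)
yb=np.array([.0898,.996]);xb=np.array([.996,-.0898]);o=np.array([.5834,-.0638])
s=env.observe();print(s['position'],s['q'],s['grip_width'])
for n in ['scene','top']:
    im=cam(n); P=cloud(im); d=P[...,:2]-o; a=d@yb; b=d@xb
    m=(P[...,2]>.133)&(P[...,2]<.155)&(abs(b)<.03)&(abs(a-.1)<.03)
    if m.sum()>5:
        w=np.c_[b[m],a[m]]*1000; print(n,'button',m.sum(),cv2.minAreaRect(w.astype(np.float32)))
    m=(P[...,2]>.073)&(P[...,2]<.112)&(abs(b)<.03)&(a<.08)&(a>-.07)
    print('spanner',m.sum(),'z',np.percentile(P[...,2][m],[5,50,95]),'y',np.percentile(a[m],[1,99]))
    c=w2px(im,[.583,-.05,.12]).astype(int); x0,y0=c-[50,50]
    cv2.imwrite(f'pics/r_{n}.png',im['pixels'][y0:y0+100,x0:x0+100,::-1])
cv2.imwrite('pics/c5.png',cv2.resize(np.hstack([cv2.imread('pics/r_scene.png'),cv2.imread('pics/r_top.png')]),None,fx=4,fy=4,interpolation=cv2.INTER_CUBIC))
```

```text
[0.6036 0.1804 0.2143] [ 5.8943 30.6321 62.2375 -0.0084 87.106  10.7622] 0.04201277330699385
scene button 108 ((1.1966009140014648, 99.887451171875), (35.36176300048828, 12.867254257202148), 45.385833740234375)
spanner 639 z [0.0735 0.0801 0.086 ] y [-0.0551  0.0632]
top button 91 ((-0.03892040252685547, 101.18501281738281), (36.058746337890625, 11.20616340637207), 43.84225082397461)
spanner 610 z [0.0737 0.08   0.0867] y [-0.0537  0.0644]
```

View pics/c5.png

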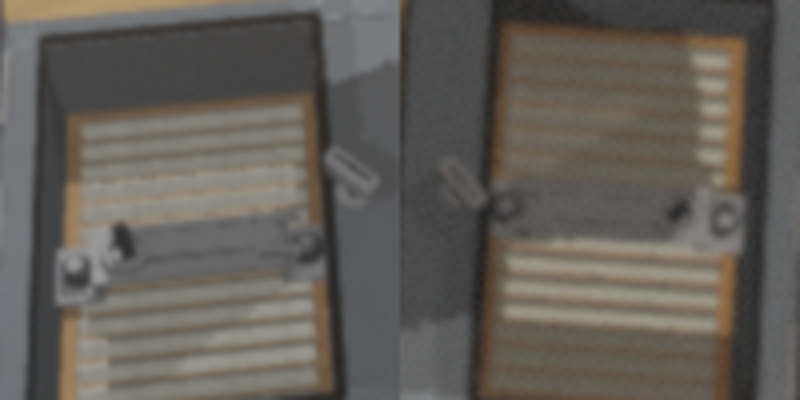

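Run:
```python
from h import *
yb=np.array([.0898,.996]);xb=np.array([.996,-.0898]);o=np.array([.5834,-.0638])
im=cam('scene'); P=cloud(im); d=P[...,:2]-o; a=d@yb; b=d@xb
for x in np.arange(-.022,.0221,.004):
    print('%5.0f'%(x*1e3),' '.join('%3.0f'%(np.median(P[...,2][(abs(b-x)<.002)&(abs(a-y)<.0025)&(P[...,2]<.12)])*1e3) if ((abs(b-x)<.002)&(abs(a-y)<.0025)&(P[...,2]<.12)).any() else '  .' for y in np.arange(-.06,.071,.005)))
import os
i=np.hstack([cv2.imread('pics/r_scene.png')[40:75,10:85]]); cv2.imwrite('pics/c6.png',cv2.resize(cv2.convertScaleAbs(i,alpha=1.5),None,fx=10,fy=10,interpolation=cv2.INTER_CUBIC))
```

```text
-22   .   .   .   .   .   .   .   .   .   .   .   .   .   .   .  69   .   .   .   .   .   .   .   .   .  47   .
  -18   .  75  73  76   .  74  74  74  74  73  71  75  73  72  74   .  76  74  73  73  76   .   .   .   .  52  54
  -14  56  75  73   .   .  82   .  73  74  76  73  73  73  74  75  74  75  75  73  74   .  83  81  80  55  81  55
  -10  57  72  75  81   .  82  82  81   .   .   .   .   .   .   .   .  76   .   .   .  83  81  83  80  80  80   .
   -6  64  76  80  79   .   .  75  83  80  82  82  82  82  82  83  83  82  83  85  81  84  83  80  75  61  66  63
   -2  64  76  82  80  90 107 102  83  81  83  81  83  81  83  83  82  81  82  83  83  80  83  76  73  65  67  66
    2  65  75  78  80  89 102  88  80  81  84  84  83  81  81  81  83  81  81  81  83  82  82  76  75  70  68  67
    6  60  74  46  49  45  87  44  77  73  82  76  78  75  78  77  78  74  76  75  79  81  76  79  54  55  64  65
   10  52  75  74  80  82  47  79  75  76  73  75  74  75  76  61  72  46  73  74  71  62  80  81  83  55  59  57
   14  55  74  52  72  80  76  74  75  52  73  72  73  73  63  74  70  77  73  74  74  79  72  74  76  78  76  54
   18  55  63  52  50  53  51  51  53  51  50  51  52  52  50  52  50  54  75  51  53  54  52  51  57  51  53  48
   22  48  47  47  45  45  49  46  47  45  48  46  46  47  47  48  46  46  47  47  46  46  45  45  45  47  45  45
```

View pics/c6.png

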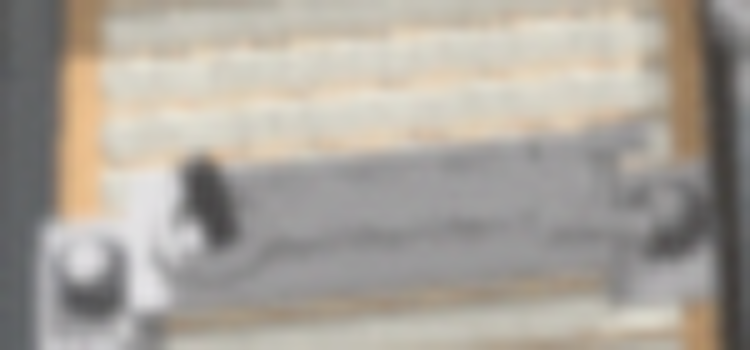

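The depth map and crop show the spanner lying flat on the bar (top at 83 mm), with the post standing up through the ring and the jaw towards +y. Next is the turn-button.

Call:
jog_arm(plan="0 0 0 -3.6 0 0 130;0 0 0 -3.6 0 0 130;0 0 0 -3.6 0.1 0 130;0 0 0 -3.7 0 0 130;0 0 6.5 0 0 0 130;0 0 6.5 0 0 0 130;0 0 6.5 0 0 0 130;0 0 6.5 0 0 0 130;0 0 6.5 0 0 0 130;0 0 6.5 0 0 0 130")

```text
time_s: 13.93
position: [0.592, 0.0323, 0.2142]
tool_rot: [[0.701, 0.713, 0.0], [0.713, -0.701, -0.0], [0.0, 0.0, -1.0]]
ft_force: [0.4, 0.3, 0.1]
grip_width: 0.0418
gripper_force: 0.0
```

Call:
jog_arm(plan="0 0 6 0 0 0 130;0 0 0 0 0 2 130;0 0 0 0 0 2.5 130;0 0 0 0 0 2 130;0 0 0 0 0 1 130;0 0 0 0 0 0 130;0 0 0 0 0 0 130;0 0 0 0 0 0 130")

```text
time_s: 14.6
position: [0.5928, 0.0334, 0.1403]
tool_rot: [[0.767, 0.641, 0.002], [0.641, -0.767, -0.0], [0.002, 0.002, -1.0]]
ft_force: [0.2, 0.7, 0.1]
grip_width: 0.0422
gripper_force: 0.0
```

Call:
jog_arm(plan="0 0 0 0.15 -0.2 0.5 130;0 0 0 0 0 0 130;0 0 0 0 0 0 190;0 0 0 0 0 0 230;0 0 0 0 0 0 255;0 0 0 0 0 0 255;0 0 0 0 0 0 255;0 0 0 0 0 0 255", grip_force=30)

```text
time_s: 15.27
position: [0.5927, 0.036, 0.1343]
tool_rot: [[0.767, 0.642, 0.002], [0.642, -0.767, -0.001], [0.001, 0.002, -1.0]]
ft_force: [3.4, -4.6, 2.3]
grip_width: 0.0113
gripper_force: 33.3
```

Call:
jog_arm(plan="0 0 5 0 0 0 255;0 0 6 0 0 0 255;0 0 6 0 0 0 255;0 0 6 0 0 0 255;0 0 6 0 0 0 255;0 0 6 0 0 0 255;0 0 6 0 0 0 255;0 0 4 0 0 0 255;0 0 0 0 0 0 255;0 0 0 0 0 0 255")

```text
time_s: 16.1
position: [0.593, 0.0353, 0.1343]
tool_rot: [[0.996, -0.089, 0.002], [-0.089, -0.996, -0.002], [0.003, 0.002, -1.0]]
ft_force: [4.0, -6.5, 0.6]
grip_width: 0.0109
gripper_force: 33.1
```

Call:
jog_arm(plan="0 0 0 0 0 0 220;0 0 0 0 0 0 190;0 0 0 0 0 0 160;0 0 0 0 0 0 150;0 0 0 0 0 -1 150;0 0 0 0 0 -3 150;0 0 0 0 0 -4 150;0 0 0 0 0 -4 150;0 0 0 0 0 -4 200;0 0 0 0 0 -4 255")

```text
time_s: 16.93
position: [0.5912, 0.0369, 0.3368]
tool_rot: [[0.996, -0.088, 0.0], [-0.088, -0.996, 0.0], [0.0, -0.0, -1.0]]
ft_force: [0.6, -0.4, -0.6]
grip_width: 0.0119
gripper_force: 0.0
```

Call:
jog_arm(plan="0 0 0 0 0 -3.2 255;0 0 0 0 0 -3.2 255;0 0 0 -0.7 3.5 0 255;0 0 0 -0.7 3.5 0 255;0 0 0 -0.7 3.5 0 255;0 0 0 -0.7 3.6 0 255;0 0 0 -0.7 3.6 0 255;0 0 0 -0.7 3.6 0 255;0 0 0 -0.7 3.7 0 255;0 0 0 0 0 0 255")

```text
time_s: 17.77
position: [0.5193, -0.2131, 0.3977]
tool_rot: [[0.996, -0.094, -0.001], [-0.094, -0.996, -0.001], [-0.001, 0.001, -1.0]]
ft_force: [0.3, -0.9, -0.6]
grip_width: -0.0002
gripper_force: 0.0
```

```bash
cat > st.py <<'E'
from h import *
np.set_printoptions(precision=4,suppress=True)
yb=np.array([.0898,.996]);xb=np.array([.996,-.0898]);o=np.array([.5834,-.0638])
s=env.observe();d=s['position'][:2]-o;print('t',s['time_s'],'tcp box',d@xb,d@yb,s['position'][2],'ft',s['ft_force'],'q',s['q'])
for n in ['scene','top']:
    im=cam(n); P=cloud(im); d=P[...,:2]-o; a=d@yb; b=d@xb
    m=(P[...,2]>.133)&(P[...,2]<.155)&(abs(b)<.03)&(abs(a-.1)<.03)
    if m.sum()>5:
        w=np.c_[b[m],a[m]]*1000; print(n,'button',m.sum(),cv2.minAreaRect(w.astype(np.float32)))
    c=w2px(im,[.583,-.05,.12]).astype(int); x0,y0=np.maximum(c-[100,80],0)
    cv2.imwrite(f'pics/r_{n}.png',im['pixels'][y0:y0+160,x0:x0+200,::-1])
    m=(P[...,2]>.16)&(P[...,2]<.335)&(b>.04)&(b<.125)&(abs(a+.08)<.05)
    if m.sum()>50: k=np.polyfit(P[...,2][m],a[m],1); print('panel',m.sum(),k,'angle',np.pi/2-np.arctan(k[0]),'y at .12',np.polyval(k,.12))
E
python3 st.py
```

```text
t 17.7667 tcp box -0.050424866966842494 -0.15449848830518 0.39773982999097673 ft [ 0.3317 -0.9333 -0.5931] q [-34.3633  20.0517  50.3557  -0.0768 109.6375  61.0031]
scene button 93 ((0.7431507110595703, 99.4585189819336), (11.880903244018555, 39.252281188964844), 89.74960327148438)
panel 303 [ 0.1691 -0.1208] angle 1.403325430402435 y at .12 -0.10049736121981684
top button 88 ((-0.41614341735839844, 101.16239929199219), (34.982826232910156, 11.76610279083252), 3.9877114295959473)
panel 165 [ 0.1675 -0.1195] angle 1.4048548461873893 y at .12 -0.099373906567565
```

Call:
jog_arm(plan="0 0 0 0 0 3.2 255;0 0 0 0 0 3.2 255;0 0 0 0 0 3.2 255;0 0 0 0 -1.5 0 255;0 0 0 0 -1.5 0 255;0 0 0 0 -1 0 255;0 0 0 0 -1 0 255;0 0 0 0 -1 0 255;0 0 0 0 0 0 255")

```text
time_s: 18.62
position: [0.5269, -0.1464, 0.3033]
tool_rot: [[0.996, -0.086, 0.002], [-0.086, -0.996, -0.001], [0.002, 0.001, -1.0]]
ft_force: [0.2, -0.1, -0.1]
grip_width: -0.0
gripper_force: 0.0
```

```bash
python3 st.py
```

```text
t 18.6167 tcp box -0.048849070885966656 -0.08730511289108327 0.30331172037495324 ft [ 0.1869 -0.0513 -0.1335] q [-27.9415  19.1269  66.6262   0.0208  94.1096  66.9871]
scene button 91 ((1.5632572174072266, 99.50840759277344), (12.032649040222168, 35.477657318115234), 89.95570373535156)
panel 299 [ 0.1688 -0.1207] angle 1.4035499595317036 y at .12 -0.10046431793831019
top button 88 ((-0.5644931793212891, 100.94185638427734), (34.68018341064453, 11.760857582092285), 2.2250099182128906)
panel 164 [ 0.1672 -0.1194] angle 1.405132416053625 y at .12 -0.09933735859781463
```

Call:
jog_arm(plan="0 0 0 0 -1 0.1 255;0 0 0 0 -1.4 0.3 255;0 0 0 0 -1.4 0.4 255;0 0 0 0 -1.5 0.6 255;0 0 0 0 -1.6 0.7 255;0 0 0 0 -1.4 0.9 255;0 0 0 0 -1.3 0.9 255;0 0 0 0 -1.2 1.1 255;0 0 0 0 -1.1 1.1 255;0 0 0 0 0 0 255")

```text
time_s: 19.55
position: [0.5364, -0.0275, 0.239]
tool_rot: [[0.996, -0.086, -0.003], [-0.086, -0.996, 0.001], [-0.003, -0.001, -1.0]]
ft_force: [-1.3, -0.8, 3.5]
grip_width: -0.0002
gripper_force: 1.5
```

Run:
```python
exec(open('st.py').read())
P=cloud(cam('scene')); d=P[...,:2]-o; a=d@yb; b=d@xb
m=(b>.04)&(b<.12)&(P[...,2]>.15)&(a>-.09)&(a<.13)
print(m.sum()); k=np.polyfit(a[m],P[...,2][m],1); print('panel slope deg',np.degrees(np.arctan(k[0])),'z at hinge',np.polyval(k,-.1))
```

```text
t 19.55 tcp box -0.0500488394617395 0.03192302645606658 0.23897941322045888 ft [-1.308  -0.7973  3.4784] q [-15.5879  20.2657  75.4582   0.0323  84.4387  79.3527]
scene button 92 ((0.9734325408935547, 99.49510955810547), (11.8598051071167, 37.05364227294922), 89.78337860107422)
panel 425 [ 1.2132 -0.2525] angle 0.6893673093871727 y at .12 -0.10695715133716296
top button 88 ((-0.8384857177734375, 101.13565063476562), (35.37931823730469, 12.058389663696289), 3.975046157836914)
panel 268 [ 1.1452 -0.241 ] angle 0.7178007534402914 y at .12 -0.10360803115294509
2326
panel slope deg 39.59750879327144 z at hinge 0.1270527066801836
```

Call:
jog_arm(plan="0 0 0 0 -1.0 1.2 255;0 0 0 0 -0.9 1.3 255;0 0 0 0 -0.7 1.4 255;0 0 0 0 -0.7 1.4 255;0 0 0 0 -0.5 1.5 255;0 0 0 0 -0.4 1.5 255;0 0 0 0 -0.1 0.8 255;0 0 0 0 -0.1 0.8 255;0 0 0 0 0 0 255")

```text
time_s: 20.45
position: [0.5415, 0.0142, 0.1418]
tool_rot: [[0.996, -0.089, 0.001], [-0.089, -0.996, 0.002], [0.001, -0.002, -1.0]]
ft_force: [0.3, 3.6, 7.4]
grip_width: 0.0002
gripper_force: 3.3
```

Call:
jog_arm(plan="0 0 0 0 0 0.4 255;0 0 0 0 0 0.4 255;0 0 0 0 0 0.3 255;0 0 0 0 0 0.2 255;0 0 0 0 0 0 255;0 0 0 0 0 0 255")

```text
time_s: 20.95
position: [0.5417, 0.0144, 0.1301]
tool_rot: [[0.996, -0.089, 0.003], [-0.089, -0.996, 0.002], [0.003, -0.002, -1.0]]
ft_force: [1.5, 5.8, 6.5]
grip_width: -0.0
gripper_force: 3.6
```

Call:
jog_arm(plan="0 0 0 0 0 0.2 255;0 0 0 0 0 0.2 255;0 0 0 0 0 0.2 255;0 0 0 0 0 0 255;0 0 0 0 0 0 255")

```text
time_s: 21.37
position: [0.5417, 0.0144, 0.1242]
tool_rot: [[0.996, -0.089, 0.003], [-0.089, -0.996, 0.002], [0.003, -0.002, -1.0]]
ft_force: [0.7, 5.7, 8.3]
grip_width: 0.0003
gripper_force: 3.8
```

Call:
jog_arm(plan="0 0 0 0 0 0.1 255;0 0 0 0 0 0.1 255;0 0 0 0 0 0 255;0 0 0 0 0 0 255")

```text
time_s: 21.7
position: [0.5418, 0.0144, 0.1239]
tool_rot: [[0.996, -0.089, 0.004], [-0.089, -0.996, 0.001], [0.004, -0.002, -1.0]]
ft_force: [-4.0, 6.4, 21.8]
grip_width: -0.0001
gripper_force: 11.1
```

Run:
```python
exec(open('st.py').read())
for n in ['scene','top']:
    P=cloud(cam(n)); d=P[...,:2]-o; a=d@yb; b=d@xb
    m=(b>.04)&(b<.125)&(P[...,2]>.1)&(P[...,2]<.16)&(a>-.09)&(a<.12)
    k=np.polyfit(a[m],P[...,2][m],1); print(n,m.sum(),'slope',k[0],'z at hinge, edge',np.polyval(k,[-.1,.12]))
print(env.observe()['ft_force'])
cv2.imwrite('pics/c7.png',np.hstack([cv2.resize(cv2.imread(f'pics/r_{n}.png'),(400,320),interpolation=cv2.INTER_CUBIC) for n in('scene','top')]))
```

```text
t 21.7 tcp box -0.048479287547555074 0.0741603062118658 0.12391945510736227 ft [-3.9656  6.4193 21.8449] q [-11.0583  26.7995  85.4371   0.135   67.5278  83.9782]
scene button 93 ((0.6762199401855469, 99.51492309570312), (11.925036430358887, 37.62754821777344), 89.74031066894531)
scene 3559 slope -0.002297511344519338 z at hinge, edge [0.1239 0.1234]
top 3021 slope 0.0006987153536520793 z at hinge, edge [0.1242 0.1244]
[-4.2786  6.8199 22.9899]
```

View pics/c7.png

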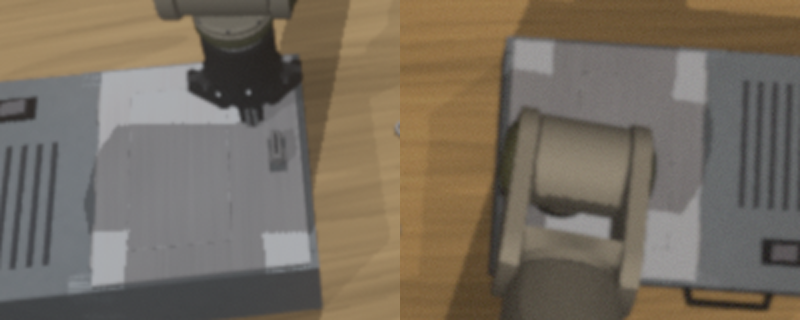

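The picture shows the panel flat (slope about 0, outer face 124 mm up). The button head stands up through the slot in line with it, at about (278,150), and the fingers are pressing the panel with about 22 N. Handing in.

```bash
python3 -c "
from rig import job; print(job.close_job())"
```

```text
the job is handed in; nothing more can be done
None
```

The job is handed in: the spanner hangs flat by its ring on the post, the turn-button is in line with the slot, and the arm is holding the panel pressed flat with about 22 N.

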